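# Free and retract the index plunger of a soldering jig

## Robot

A 6-joint arm with a two-finger parallel gripper is mounted at the origin on the work surface. World frame = base frame: x ahead of the robot, y to its left, z up, the work surface at z = 0. Lengths are in m, angles in degrees, forces in N, time in s.
With the tool pointing down it reaches from about 0.375 to 0.75 m from the base axis. Payload 9 kg.
Tool frame: the origin (TCP) lies where the fingers leave the gripper's body, on its centre line; the fingertips stand 73 mm ahead of it and the grasp point (between the pads) lies 54 mm ahead of it (robot.tip_reach is the distance from the TCP to the fingertips, in m); z points along the fingers, y is the line along which they close (so a half turn about z gives the same grasp; the last joint's range is limited). The gripper opens to 85 mm and grips with 20 to 120 N. Pads are 22 mm wide; open, the fingers measure 114 mm over their backs; the gripper's body (76 mm by 85 mm) begins 54 mm behind the grasp point. The pads swing forward as they close: fully open they stand 13 mm farther back than shut.
Start: joints at [-80.77, 5.964, 5.575, 89.605, 0, 77.527], TCP at [0.222, -0.557, 0.304] pointing down, gripper open.
Joint ranges: [-171.21, 171.21], [-48.23, 106.86], [-62.78, 66.21], [-105.2, 120.99], [-86.42, 89.51], [-180, 180]. Speed limits (degrees/s): [127.2, 127.2, 147.25, 180, 180, 180].

## Interface

Orientations are given as [roll, pitch, yaw] about the fixed x, y, z axes, in that order (R = Rz(yaw) Ry(pitch) Rx(roll)).
In Python, from plant import robot gives the robot as it stands. Calls block until the motion is done:
- robot.move_pose(position, orientation): joint-space move of the TCP to a pose.
- robot.line_to(position, vel=0.15, rotation=None, guard=None): straight line of the TCP; rotation=None keeps the orientation; vel is the mean speed in m/s. With guard (N) it stops when the force on the tool has changed by that much, and returns True; else False.
- robot.goto_joints(angles): joint-space move.
- robot.set_gripper(opening): finger opening in m; the grip force is fixed at half the most; returns when the fingers have stopped.
- robot.pause(seconds).
- robot.ik(position, orientation): joint angles nearest the present ones, or None.
- robot.observe(): the state.
- robot.grab_frame(name): name is "side" or "top"; returns the picture (384x512x3 uint8, blue, green, red); there is no depth.
- robot.get_calibration(name): a dict with "vertical_fov" (degrees; the focal length in pixels is half the picture's height over the tangent of half this angle, whatever the lens; pixels are square), "cx", "cy" (the principal point, pixels), "rvec" (rotation vector, rad) and "tvec" (3), from world to camera coordinates, as OpenCV has them. Camera axes: x right, y down, z forward; pixel columns grow to the right and rows downward; lengths in m; the calibration is good to about 2 mm. A picture is of the moment at which its call begins. get_calibration takes no time and is no camera call.
A pose or a line that the arm cannot do raises robot.IKError and nothing moves.
- robot.job_done(): hands the job in; it is judged then, once.
The state is a dict: "time": time; "q": joint angles; "qvel": joint speeds; "joint_torque": joint torques, N m; "tool_pos": TCP position; "tcp_rot": TCP orientation; "ft_force": force on the tool from outside, world axes, zero at the start; "torque": the same for the moment, N m; "gripper_width": finger opening in m; "gripper_force": force on a finger pad.
Only numpy, scipy, OpenCV 4.12 (cv2) and the standard library are available. Lean on these libraries where they do the work, as an engineer would, in place of code of your own. Each camera call takes 0.05 s, during which the arm holds its last target. There are 200 camera calls.

## Task

The index pin of the rotary soldering jig is sticky: first give it a squirt of cleaner by pressing the blue cap of the spray can right down and letting it spring back up. Then take the red plunger knob with the fingers, pull it straight up as far as it goes so that the pin is clear of its hole in the disc, and keep holding it there: finish while still holding it up. Leave the solder spool, the little green board and the blue tray where they are.

Things in the scene. Friction and masses are not known exactly. Their poses are not given: they have to be found in the camera images.
- jig: rotary soldering jig, fixed to the bench: aluminium base 160 x 120 x 12 mm, steel index disc (100 mm across, top 42 mm above the bench; it does not turn here), blue post and arm (46 mm wide, top 87 mm up) carrying the plunger upright over the disc edge. Origin: centre of the base underside, z up. Plunger axis at x = -8 mm, y = 0. Nothing but the plunger is higher than 98 mm.
- plunger (a joint): index plunger, slides straight up: 0 m = pin seated in its hole (start), 0.020 m = fully pulled, at its stop. A spring pulls it back: about 5 N at the start of the pull, 9 N at the stop; let go, it snaps back. The pin sits 12 mm deep in the disc, so it clears the hole at 0.012 m; at the stop its tip stands 8 mm above the disc.
- knob_top (a point): centre of the top face of the red plunger knob, which moves with the plunger. The knob is a round upright cylinder 26 mm across and 22 mm tall (it spans 0 to 22 mm below this point); below it a neck 13 mm across and 14 mm long goes down to a fixed steel sleeve 20 mm across. Seated, this point is 134 mm above the bench, the knob's underside 112 mm, the sleeve's top 98 mm.
- pin_tip (a point): lower end of the steel index pin, 8 mm across; moves with the plunger, 104 mm below knob_top
- seat_hole (a point): mouth of the pin's seat hole, on the disc's top face, 42 mm above the bench, on the plunger's axis
- can: white spray can of cleaner with a yellow band, 52 mm across, fixed upright in a black cradle on a 90 x 90 x 12 mm base beside the jig. Origin: centre of the base's underside, on the bench; z up; the nozzle points along its -y, to the plunger. The can itself ends 150 mm above the bench.
- cap (a joint): sprung blue cap of the can, slides straight down: 0 m = up, 0.005 m = fully down. About 3 N starts it moving and 7 N takes it fully down; it springs back when let go.
- cap_top (a point): centre of the cap's flat round top, 28 mm across, 173 mm above the bench when up; moves with the cap; a nozzle stub sticks out sideways 9 mm below the top
- spool: loose green solder spool standing upright, 54 mm across, 46 mm tall, beside or behind the jig; origin at the centre of its underside; leave it alone
- board: loose green circuit board 40 x 30 x 4 mm lying flat with an upright round metal connector on it, 30 mm tall in all, beside or behind the jig; origin at the centre of its underside; leave it alone
- tray: loose blue tray 200 x 150 x 35 mm full of small connectors, off to the robot's left; origin at the centre of its underside; leave it alone
Things that resemble listed ones, but are neither listed nor needed, are in the scene too. Leave any brown or orange look-alike of the jig alone.

How it is judged (in metres and radians):
On the way, in this order (a step that is already met when the one before it is completed fails the run):
1. the can's cap is pressed right down (value of joint cap above 0.004 m), for 0.1 s.
2. the cap has come back up (value of joint cap below 0.0015 m), for 0.1 s.
3. the plunger is pulled fully up, held by the fingers (value of joint plunger above 0.017 m and contact force between the fingers and plunger above 1 N), for 0.3 s.
At the end, for the whole second after the job is handed in: The plunger is pulled to within 3 mm of its 20 mm stop and is held there by the fingers (more than 1 N between them and it), the pin clear of its hole; the can's cap is up again (within 1.5 mm); spool, board and tray within 20 mm of where they stood (all of step 3 and value of joint cap below 0.0015 m and distance of each of spool, board, tray from where it was at the start of the episode below 0.02 m); the arm keeps its last pose, push and grip.
It fails at once if the solder spool is moved by more than 20 mm (distance of spool from where it was at the start of the episode above 0.02 m).
It fails at once if the little board is moved by more than 20 mm (distance of board from where it was at the start of the episode above 0.02 m).
It fails at once if the tray is moved by more than 20 mm (distance of tray from where it was at the start of the episode above 0.02 m).
It also fails if it takes over 40 s, if anything falls off the work surface, if the arm or the gripper's body presses on something with over 40 N, if the wrist force passes 120 N, or if a joint passes its speed limit or range.

## Working session

There is one attempt and no reset: what is moved stays moved. The work goes in short steps, each a Python script; the robot and the scene stay as the last script left them, time stands still between calls to the robot, and variables do not carry over. Pictures are saved under pics/ and viewed, at most 10 in all, crops included, and the job is handed in when it is done.

```bash
mkdir -p pics; ls
python3 - <<'E'
from plant import robot
import cv2
for n in("side","top"):
    cv2.imwrite(f"pics/{n}0.png",robot.grab_frame(n)); print(robot.get_calibration(n))
s=robot.observe();print(s["time"],s["tool_pos"],s["tcp_rot"])
E
```

```text
pics
{'vertical_fov': 44.29536511842057, 'cx': 251.75665234927055, 'cy': 186.3031290933491, 'rvec': array([ 0.83524792, -2.5322931 ,  1.10717128]), 'tvec': array([0.46396268, 0.30120792, 1.22910496])}
{'vertical_fov': 43.04642015937681, 'cx': 258.0147185889874, 'cy': 192.1429588517665, 'rvec': array([ 2.15798929, -2.12018967,  0.19871406]), 'tvec': array([0.02368011, 0.54274575, 1.46508063])}
0.1 [ 0.22184914 -0.55725231  0.30321882] [-1.79934747e+02 -1.25676259e-02  2.17040977e+01]
```

View pics/side0.png

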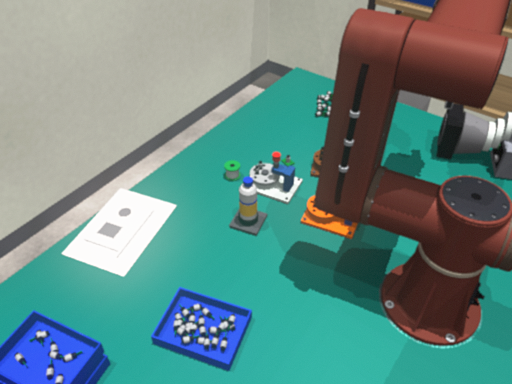

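View pics/top0.png

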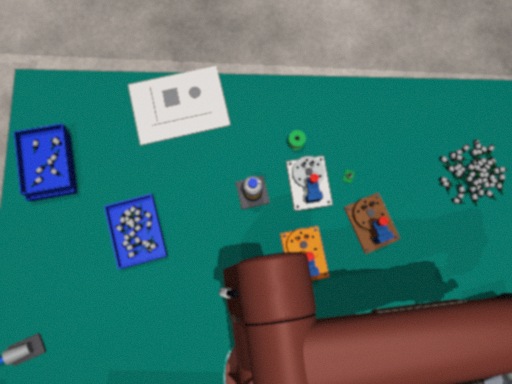

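The side view shows the red knob at about (276,156) and the blue cap at about (248,182). In the top view the cap is at about (253,184) and the knob at about (314,178). The white jig is the target, with the spool at (297,138) and the board at (348,176) near it.

```bash
cat > h.py <<'E'
import cv2,numpy as np
from plant import robot
def cal(n):
    c=robot.get_calibration(n);f=192/np.tan(np.radians(c["vertical_fov"]/2))
    R=cv2.Rodrigues(c["rvec"])[0];t=np.array(c["tvec"]);return np.array([[f,0,c["cx"]],[0,f,c["cy"]],[0,0,1]]),R,t
def P(n): K,R,t=cal(n);return K@np.c_[R,t]
def plane(n,uv,z):
    K,R,t=cal(n);o=-R.T@t;d=R.T@np.linalg.solve(K,[*uv,1]);return o+d*(z-o[2])/d[2]
def tri(a,b):
    x=cv2.triangulatePoints(P("side"),P("top"),np.float64(a).reshape(2,1),np.float64(b).reshape(2,1)).ravel();return x[:3]/x[3]
def proj(n,X): x=P(n)@np.r_[X,1];return x[:2]/x[2]
def blobs(im,col,win):
    h=cv2.cvtColor(im,cv2.COLOR_BGR2HSV)
    m={"red":cv2.inRange(h,(0,160,90),(7,255,255))|cv2.inRange(h,(174,160,90),(180,255,255)),"blue":cv2.inRange(h,(105,130,60),(130,255,255)),
       "green":cv2.inRange(h,(45,160,60),(72,255,255)),"white":cv2.inRange(h,(0,0,130),(180,70,255))}[col]
    x0,y0,x1,y1=win;k=np.zeros_like(m);k[y0:y1,x0:x1]=m[y0:y1,x0:x1]
    n,l,s,c=cv2.connectedComponentsWithStats(k)
    return [(s[i].tolist(),c[i].round(2).tolist()) for i in range(1,n) if s[i][4]>5]
E
python3 - <<'E'
from h import *
S=cv2.imread("pics/side0.png");T=cv2.imread("pics/top0.png")
for n,im,ws in(("side",S,{"red":(262,145,290,175),"blue":(236,170,262,200),"green":(218,150,305,185)}),("top",T,{"red":(300,165,330,195),"blue":(236,170,270,200),"green":(280,125,360,190),"white":(280,150,335,215)})):
    for c,w in ws.items(): print(n,c,blobs(im,c,w))
a=cv2.resize(S[135:240,215:315],None,fx=5,fy=5,interpolation=cv2.INTER_CUBIC);b=cv2.resize(T[120:225,230:365],None,fx=5,fy=5,interpolation=cv2.INTER_CUBIC)
cv2.imwrite("pics/s1.png",a);cv2.imwrite("pics/t1.png",b)
for n in("side","top"): K,R,t=cal(n);print(n,-R.T@t)
E
```

```text
side red [([273, 152, 7, 6, 34], [275.88, 154.76])]
side blue [([243, 176, 10, 11, 76], [247.37, 180.91])]
side green [([282, 159, 12, 6, 27], [287.37, 162.15]), ([225, 161, 15, 10, 111], [231.94, 165.5])]
top red [([310, 175, 9, 8, 51], [313.55, 178.12])]
top blue [([249, 179, 8, 8, 56], [252.39, 182.48])]
top green [([289, 131, 16, 16, 186], [296.55, 138.44]), ([344, 171, 9, 12, 46], [347.17, 176.57])]
top white [([286, 156, 47, 55, 1496], [307.93, 181.63])]
side [-0.04564999  0.83598613  1.05628113]
top [0.28582856 0.05348728 1.53526418]
```

View pics/s1.png

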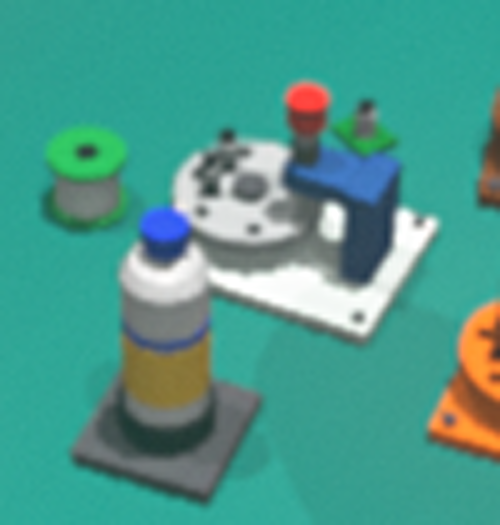

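View pics/t1.png

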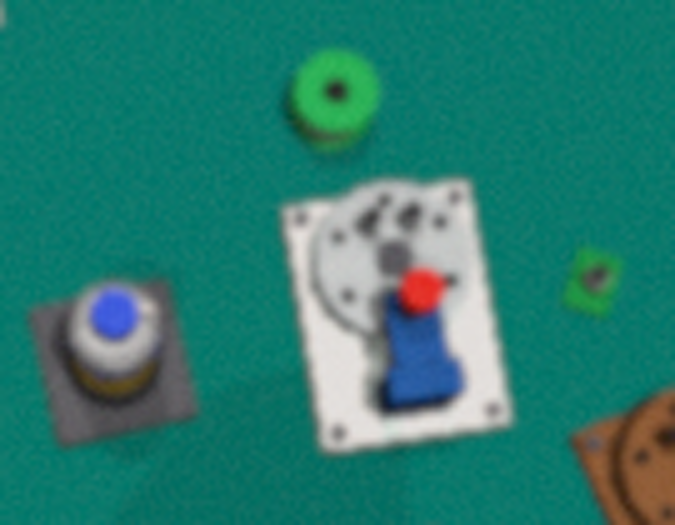

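The crops show the knob's top face centred at about side (276.0,153.8) and top (314.0,177.8). The cap's top face is at about side (247.6,179.0) and top (252.6,182.2).

Run:
```python
from h import *
S=cv2.imread("pics/side0.png");T=cv2.imread("pics/top0.png")
# bright (top-face) part of knob and cap, upsampled
def bright(im,c,w,ch,th):
    x0,y0,x1,y1=w;b=cv2.resize(im[y0:y1,x0:x1],None,fx=8,fy=8,interpolation=cv2.INTER_CUBIC).astype(int)
    o=[i for i in range(3) if i!=ch]
    m=(b[...,ch]>th)&(b[...,ch]-b[...,o[0]]>90)&(b[...,ch]-b[...,o[1]]>90)if ch==2 else (b[...,0]>th)&(b[...,0]-b[...,2]>70)&(b[...,0]-b[...,1]>70)
    cs,_=cv2.findContours(m.astype(np.uint8),cv2.RETR_EXTERNAL,2);q=max(cs,key=cv2.contourArea)
    e=cv2.fitEllipse(q);print(c,"axes px",np.round(np.array(e[1])/8,1))
    return (np.array(e[0])+.5)/8-.5+[x0,y0]
k=[bright(S,"ks",(262,145,290,175),2,200),bright(T,"kt",(300,165,330,195),2,190)]
c=[bright(S,"cs",(236,170,262,186),0,170),bright(T,"ct",(240,172,264,194),0,170)]
for nm,p,z in(("knob",k,.134),("cap",c,.173)):
    X=tri(*p);print(nm,np.round(p,2).tolist(),X,"reproj",proj("side",X)-p[0],proj("top",X)-p[1],"planes",plane("side",p[0],z),plane("top",p[1],z))
print("hand",tri((276,153.8),(314,177.8)),tri((247.6,179),(252.6,182.2)))
# jig base corners (z=.012) from top crop
for u,v in((283,207),(470,180),(511,424),(324,452)): print(plane("top",(u/5+229.6,v/5+119.6),.012).round(4))
print("spool,board",plane("top",(296.5,138.4),.046),plane("top",(348,175.5),.02))
```

```text
ks axes px [5.2 8. ]
kt axes px [7.4 7.8]
cs axes px [6.8 9.8]
ct axes px [8.9 9.1]
knob [[276.03, 154.15], [314.28, 177.16]] [ 0.57692426 -0.12963738  0.13303419] reproj [0.63692546 0.12858037] [-0.28202416 -0.5812273 ] planes [ 0.57822679 -0.12797744  0.134     ] [ 0.57499494 -0.13033688  0.134     ]
cap [[247.45, 179.45], [252.44, 182.2]] [0.55077217 0.05230728 0.17245267] reproj [0.7580146 0.1641968] [-0.32739352 -0.63840326] planes [0.55252718 0.05350319 0.173     ] [0.54883177 0.05134128 0.173     ]
hand [ 0.57506288 -0.12805937  0.13614845] [0.55051885 0.05186482 0.17393582]
[ 0.6514 -0.0561  0.012 ]
[ 0.6717 -0.1767  0.012 ]
[ 0.5132 -0.2017  0.012 ]
[ 0.4931 -0.0831  0.012 ]
spool,board [ 0.71735728 -0.08586347  0.046     ] [ 0.60602716 -0.25298664  0.02      ]
```

Both points check out: triangulated heights are 133 mm (text 134) and 172.5 mm (text 173), and the base corners give about 122 x 160 mm. I'll press the cap now.

Run:
```python
from h import *
o=[180,0,10];r=robot.tip_reach;print(r)
robot.set_gripper(0.0)
robot.move_pose([.551,.052,.173+r+.05],o)
robot.line_to([.551,.052,.173+r+.008],vel=.1)
g=robot.line_to([.551,.052,.173+r-.008],vel=.02,guard=11)
s=robot.observe();print(g,s["time"],s["tool_pos"],s["ft_force"])
robot.pause(.3);cv2.imwrite("pics/s2.png",cv2.resize(robot.grab_frame("side")[120:230,190:320],None,fx=5,fy=5,interpolation=cv2.INTER_CUBIC))
s=robot.observe();print(s["tool_pos"],s["ft_force"])
```

```text
0.0726
True 4.5583 [0.55118712 0.05200346 0.24087844] [-2.22262642 -0.46386122  7.84105449]
[0.5511905  0.0519939  0.24084264] [-1.61264972  0.18755155  6.89445677]
```

View pics/s2.png

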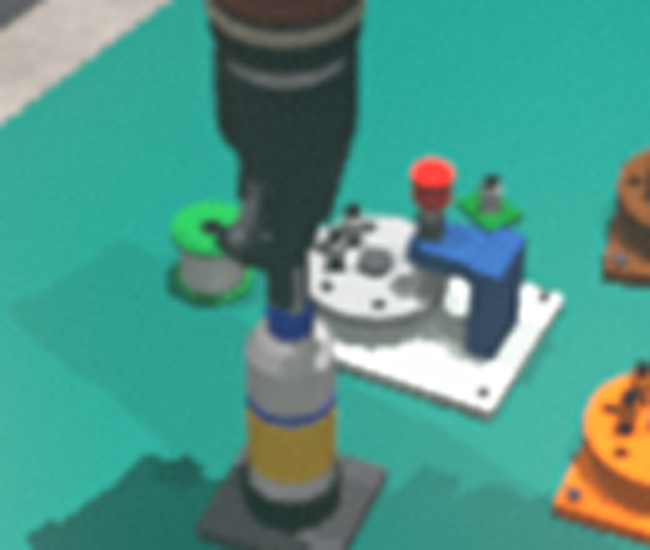

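The fingertips sit on the cap centre at about (290,310) in the crop. The tip height of 168 mm means about 4.7 mm of travel at 7 N. I'll press slightly harder so it bottoms out, then release and go to the knob.

```bash
python3 - <<'E'
from h import *
o=[180,0,10]
g=robot.line_to([.551,.052,.2375],vel=.01,guard=12);robot.pause(.4)
s=robot.observe();print(g,s["tool_pos"],s["ft_force"])
robot.line_to([.551,.052,.31],vel=.08);robot.pause(.2)
robot.move_pose([.576,-.130,.30],o)
robot.set_gripper(.085)
g=robot.line_to([.576,-.130,.180],vel=.08,guard=8)
s=robot.observe();print(g,s["time"],s["tool_pos"],s["ft_force"])
for n,w in(("side",(190,70,320,180)),("top",(230,110,365,225))):
    f=robot.grab_frame(n);cv2.imwrite(f"pics/{n}3.png",f)
E
python3 - <<'E'
import cv2,numpy as np
a=cv2.imread("pics/side3.png")[90:210,215:325];b=cv2.imread("pics/top3.png")[120:240,240:350]
cv2.imwrite("pics/c3.png",cv2.resize(np.hstack([a,b]),None,fx=3.6,fy=3.6,interpolation=cv2.INTER_CUBIC))
E
```

```text
True [0.55113943 0.05199385 0.24085682] [-1.64485335 -0.21886916  7.38083198]
False 9.9583 [ 0.57625518 -0.13013014  0.18059321] [-0.57427159 -0.53637424  0.79483064]
```

View pics/c3.png

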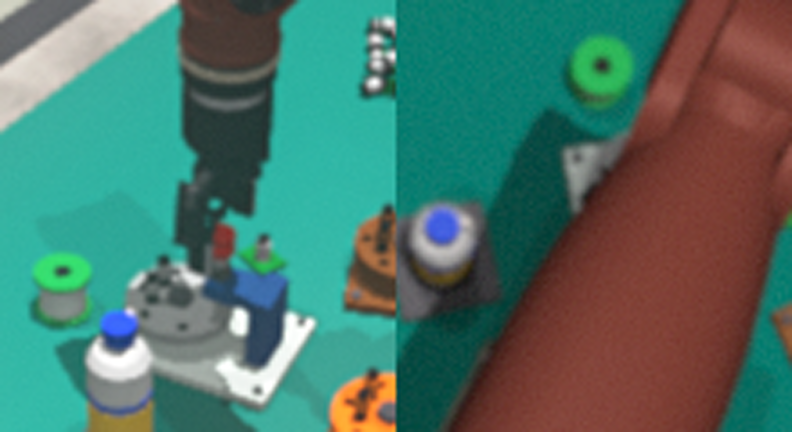

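The cap is back up, seen at (118,330), and the open fingers stand around the red knob at (222,240). The press held steady at 7 N and 4.7 mm, and the guard spiked at once when I pushed further, which fits a hard stop. Next I'll grip the knob and pull.

Run:
```python
from h import *
robot.set_gripper(0.0);robot.pause(.2)
s=robot.observe();p=s["tool_pos"].copy() if hasattr(s["tool_pos"],"copy") else s["tool_pos"]
print(s["time"],p,s["gripper_width"],s["gripper_force"],s["ft_force"])
if abs(s["gripper_width"]-.026)<.004:
    for dz in(.006,.012,.018,.0215):
        g=robot.line_to([p[0],p[1],p[2]+dz],vel=.03,guard=30);robot.pause(.15)
        s=robot.observe();print(g,round(s["tool_pos"][2]-p[2],4),s["ft_force"],s["gripper_width"],s["gripper_force"])
        if g:break
    print(s["time"])
f=robot.grab_frame("side");cv2.imwrite("pics/s4.png",cv2.resize(f[90:210,215:325],None,fx=5,fy=5,interpolation=cv2.INTER_CUBIC))
```

```text
10.8417 [ 0.57595109 -0.12974486  0.18021833] 0.02399629544626125 58.801451325416565 [-1.84704268  3.58499261  5.22425729]
False 0.0056 [ 3.11405642  0.6985658  -7.53600325] 0.024276403314887268 59.1296124458313
False 0.0118 [ 3.42838728  1.35156318 -8.8601731 ] 0.024271691900671806 59.19747591018677
False 0.0178 [  3.69841509   1.77190703 -10.0410494 ] 0.024066296737897938 59.259411692619324
False 0.0203 [  7.05018311  -0.19464177 -16.40522184] 0.023676030226614745 66.1530089378357
12.7667
```

View pics/s4.png

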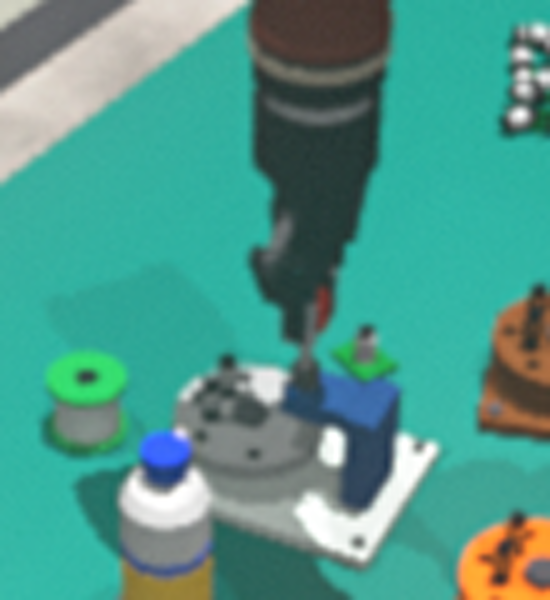

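The picture shows the red knob raised between the fingers at (325,300), with the bare plunger stem below it at (308,345). The cap is up, and the spool and board haven't moved. The pull force rose from 7.5 to 10 N like the spring's, then jumped to 16 N at 20.3 mm, which is the stop.

Run:
```python
from h import *
robot.pause(.8);s=robot.observe();print(s["time"],s["tool_pos"][2],s["ft_force"],s["gripper_width"],s["gripper_force"])
if s["ft_force"][2]<-7 and s["gripper_force"]>20: print(robot.job_done())
```

```text
13.6167 0.20048463533968425 [  6.83101621   0.1452334  -16.76357566] 0.024300104597218913 66.15357041358948
the job is handed in; nothing more can be done
None
```

I pressed the cap down, let it spring back up, then pulled the plunger to its 20 mm stop and handed the job in with the fingers still holding it there; no verdict came back.

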